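Swing the magnifier over the hearing aid

TASK

Swing the trolley's magnifier round on its arm by the orange grip post until the lens is centred right over the hearing aid in the white kidney dish, then let go of it. Leave the white dish where it stands; the hearing aid in the blue bowl is not the one wanted.

Things in the scene. Friction and masses are not known exactly. Their poses are not given: they have to be found in the camera images.
- grip_post (a point): Orange upright round post, 18 mm in diameter, on the magnifier's white level arm, 150 mm from the hinge axis; taken from above. This point is on its axis, 21 mm below its top and 31 mm above the arm's top face (the arm's top is 199 mm above the trolley top, the post's top 251 mm). A grey collar 26 mm wide takes up its lowest 6 mm.
- lens_centre (a point): Centre of the magnifier's round clear lens (white rim 112 mm across, 16 mm thick, 192 mm above the trolley top) at the arm's end: on the straight line from the hinge axis through the grip post, 220 mm from the axis and 70 mm beyond the post.
- hinge_axis (a point): On the upright hinge axis, top of the magnifier's fixed column, 205 mm above the trolley top (white hub 42 mm wide; foot 120 mm wide). The arm turns level about it, 1.7 rad to either side of its middle position (pointing from the column roughly at the robot), with light friction (about 2 N at the post), and stays where it is left. It starts swung out to the robot's right.
- kidney_dish: White kidney-shaped dish, loose, 195 x 107 x 34 mm, a beige hearing aid 32 mm long in it. Origin: underside, below the hearing aid, midway along the dish and between its long walls; z up. It stands at one of three places under the lens's path (origin within 14 mm of it); a round blue bowl, also with a hearing aid, and a green wax-guard dispenser hold the others. The arm clears all.
There are look-alikes about, which are no part of the job. Of the things that look like the kidney_dish, the middle-sized one is meant.

How it is judged:
By the outcome, as a careful person would: the job done as asked, in the order asked, and still so for the second after the job is handed in, with the robot touching nothing.
It also fails if it takes over 42 s, if anything falls off the work surface, if the arm or the gripper's body presses on something with over 40 N, if the wrist force passes 120 N, or if a joint passes its speed limit or range.

ROBOT

A 6-joint arm with a two-finger parallel gripper is mounted at the origin on the work surface. World frame = base frame: x ahead of the robot, y to its left, z up, the work surface at z = 0. Lengths are in m, angles in rad, forces in N, time in s.
With the tool pointing down it reaches from about 0.35 to 0.975 m from the base axis. Payload 4.9 kg.
Tool frame: the origin (TCP) lies at the very end of the fingers, on their centre line; the grasp point (between the pads) lies 19 mm behind it; z points along the fingers, y is the direction in which the jaws open and shut (so a half turn about z gives the same grasp; the last joint's range is limited). The gripper opens to 85 mm and grips with 20 to 120 N. Pads are 22 mm wide; open, the fingers measure 114 mm over their backs; the gripper's body (76 mm by 85 mm) begins 54 mm behind the grasp point. The pads swing forward as they close: fully open they stand 13 mm farther back than shut.
Start: joints at [1.039, 0.053, 1.613, -0, 1.476, -0.119], TCP at [0.251, 0.572, 0.231] pointing down, gripper open.
Joint ranges: [-3.01, 3.01], [-1.01, 2.22], [0.06, 2.58], [-1.02, 4.17], [0.09, 2.62], [-3.14, 3.14]. Speed limits (rad/s): [2.57, 2.57, 3.14, 3.14, 3.14, 3.14].

INTERFACE

Orientations are given as a 3x3 rotation matrix whose columns are the frame's x, y, z axes.
In Python, from station import arm gives the robot as it stands.
- The arm moves only by the tool move_arm, never from a script. Its argument "commands" is a list of rows, each an object with "grip": the gripper command: -1 is shut, 1 is fully open, values between are in proportion; "dp": the shift along the tool's x, y, z in cm, a list of three; "rotation": the turn, a rotation vector about the tool's x, y, z in degrees, a list of three. A call has 1 to 8 rows; each row is the pose to reach, as a shift and turn from the pose commanded when the call began, along the tool's axes at that moment; what a row does not reach only later rows make up. A row lasts 1/8 s, in which the tool goes at most 62.5 mm and 10.7 degrees, less where a joint would pass 70% of its speed; a pose out of reach is approached as far as the arm can. A call with a gripper value outside its range is refused whole. The fingers move at their own pace and stop on an object; "force" is the grip in N (left out, the last holds). Time passes only in rows, so rows that repeat a pose let the fingers close. It gives the time, the measured TCP pose, the force and the opening at its end, in the units of the state.
- arm.observe(): the state, without advancing time (a new reading comes with each control period).
- arm.camera(name): name is "scene" or "top"; returns a dict with "img" (480x640x3 uint8, blue, green, red), "range_z" (480x640 float32, m along the optical axis (not along the pixel's ray), 0 where there is no reading), "fx", "fy", "cx", "cy" (pixels), "T" (4x4, takes a point from camera to world coordinates). Camera axes: x right, y up, looking along -z (the intrinsics and any distortion apply to the point x, -y, -z); pixel columns grow to the right and rows downward; lengths in m; the calibration is good to about 2 mm. A picture is of the moment at which its call begins.
- arm.sign_off(): hands the job in, once; it reports no verdict.
Trained networks look in a picture, given as the dict that the camera call returned (one of the last four; its "shot" number tells which), for a name from the list of things; names that differ only in an ending like _2 or _b are one class to them, and where a whole thing is asked for, a point or a joint stands for the part that bears it (a point fixed in the world has none). Each returns a list of dicts, best first, with "confidence" (0 to 1); they miss things now and then, are a little off and sometimes report something else, mostly with a low value. They report only what shows in the picture. A call takes as long as a camera call. They do not tell look-alikes from the thing itself.
- arm.silhouettes(picture, name): "region" (480x640 bool, what is visible of it) and "uv" ([column, row] in pixels, amid what is visible of it).
- arm.tip_of(picture, name): "uv" ([column, row] in pixels: a listed point, or the origin of a listed thing).
The state is a dict: "time": time; "joint_positions": joint angles; "joint_velocities": joint speeds; "joint_torque": joint torques, N m; "position": TCP position; "tcp_rot": TCP orientation; "wrist_force": force on the tool from outside, world axes, zero at the start; "torque": the same for the moment, N m; "gripper_width": finger opening in m.
Only numpy, scipy, OpenCV 4.12 (cv2) and the standard library are available. Lean on these libraries where they do the work, as an engineer would, in place of code of your own. Each camera call takes 0.05 s, during which the arm holds its last target.

## Working session

There is one attempt and no reset: what is moved stays moved. The work goes in short steps, Python scripts to look and compute and a tool call to move; the robot and the scene stay as the last step left them, time stands still between calls to the robot, and variables do not carry over. Pictures are saved under pics/ and viewed, and the job is handed in when it is done.

Besides the shell and the picture viewer there is one more tool, called after ">>>" by a JSON object that holds its "fn" and its "kwargs". move_arm: Moves the arm, as the interface text tells. Its arguments: {"type":"object","properties":{"commands":{"type":"array"},"force":{"type":"number"}},"required":["commands"]}

```bash
mkdir -p pics; cat > h.py <<'E'
from station import arm
import numpy as np, cv2
def w(c,uv,r=None):
    u,v=uv
    if r is None:
        p=c['range_z'][int(round(v))-1:int(round(v))+2,int(round(u))-1:int(round(u))+2]; r=np.median(p[p>0])
    p=np.array([(u-c['cx'])/c['fx']*r,-(v-c['cy'])/c['fy']*r,-r,1]); return (c['T']@p)[:3]
def atz(c,uv,z):
    a=w(c,uv,0.5);b=w(c,uv,1.0);return a+(b-a)*(z-a[2])/(b[2]-a[2])
E
python3 - <<'E'
from h import *
for n in('scene','top'):
    c=arm.camera(n); cv2.imwrite(f'pics/{n}0.png',c['img']); print(n,[k for k in c],c['T'][:3,3].round(3))
    for nm in('grip_post','lens_centre','hinge_axis','kidney_dish'):
        for d in arm.tip_of(c,nm)[:4]:
            try:q=w(c,d['uv']).round(3)
            except Exception as e:q=e
            print(nm,np.round(d['uv']),round(d['confidence'],2),q)
    for d in arm.silhouettes(c,'kidney_dish')[:4]: print('sil',np.round(d['uv']),round(d['confidence'],2),d['region'].sum())
print(arm.observe())
E
```

```text
scene ['img', 'range_z', 'fx', 'fy', 'cx', 'cy', 'T', 'shot'] [ 0.841 -0.487  0.909]
grip_post [336. 286.] 0.73 [ 0.594 -0.144  0.239]
lens_centre [301. 313.] 0.73 [ 0.565 -0.201  0.193]
hinge_axis [407. 254.] 0.62 [0.638 0.012 0.205]
kidney_dish [180. 296.] 0.87 [ 0.259 -0.263  0.005]
kidney_dish [290. 295.] 0.76 [ 0.526 -0.187  0.195]
kidney_dish [292. 395.] 0.56 [ 0.595 -0.27   0.001]
sil [170. 296.] 0.94 6857
sil [274. 278.] 0.79 2000
sil [296. 395.] 0.74 2100
top ['img', 'range_z', 'fx', 'fy', 'cx', 'cy', 'T', 'shot'] [ 0.419 -0.004  1.108]
grip_post [376. 174.] 0.63 [ 0.594 -0.133  0.25 ]
lens_centre [410. 190.] 0.84 [ 0.57  -0.21   0.194]
hinge_axis [305. 155.] 0.82 [0.643 0.003 0.205]
kidney_dish [419. 333.] 0.89 [ 0.251 -0.261  0.018]
kidney_dish [352. 254.] 0.67 [ 0.446 -0.105  0.013]
sil [428. 335.] 0.83 5780
sil [434. 174.] 0.78 214
sil [354. 254.] 0.58 2865
{'time': 0.6, 'joint_positions': array([ 1.03898739e+00,  5.26485211e-02,  1.61288610e+00, -9.56680193e-06,
        1.47602592e+00, -1.19026584e-01]), 'joint_velocities': array([-0.00115443,  0.00011721,  0.00186543, -0.00053899, -0.00064798,
        0.00039963]), 'joint_torque': array([-5.27168340e-04, -3.93414795e+01, -3.70229495e+01, -8.48363538e-05,
        8.07983652e-04,  7.41829041e-06]), 'position': array([0.2507318 , 0.57248021, 0.23134383]), 'tcp_rot': array([[-9.16008564e-01,  4.01158708e-01,  2.44909203e-05],
       [ 4.01158709e-01,  9.16008564e-01,  2.28451773e-05],
       [-1.32693509e-05,  3.07511240e-05, -9.99999999e-01]]), 'wrist_force': array([-0.2619856 ,  0.50483482,  0.01475197]), 'torque': array([ 2.72494810e-05,  1.81171263e-02, -3.97551311e-02]), 'gripper_width': 0.08547884140507103}
```

View pics/scene0.png

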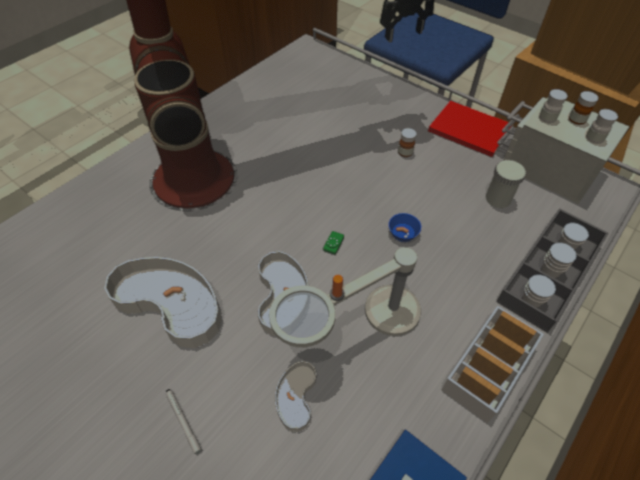

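View pics/top0.png

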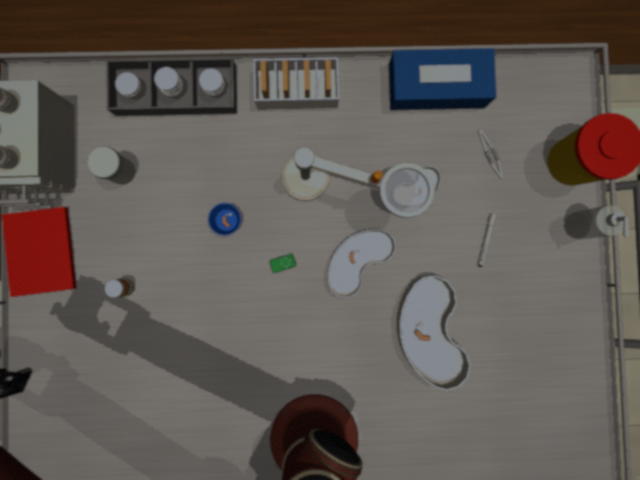

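The top view shows three kidney dishes: a large one at (430,332), a middle one at (357,260) and a small one under the lens at (430,180). The blue bowl is at (225,218) and the green dispenser at (283,263). Next I'll refine the dish, the aid, the hinge and the post.

```bash
cat >> h.py <<'E'
def orange(c,hlo=3,hhi=16,smin=110,vmin=90):
    hsv=cv2.cvtColor(c['img'],cv2.COLOR_BGR2HSV)
    m=cv2.inRange(hsv,(hlo,smin,vmin),(hhi,255,255))
    n,l,s,ce=cv2.connectedComponentsWithStats(m)
    return [(ce[i].round(1),s[i,4],l==i) for i in range(1,n) if s[i,4]>=8]
E
python3 - <<'E'
from h import *
for n in('top','scene'):
    c=arm.camera(n)
    print(n)
    for ce,a,m in orange(c,2,18,80,80):
        try:print(ce,a,w(c,ce).round(3))
        except Exception:pass
    for d in arm.silhouettes(c,'kidney_dish')[:5]:
        if d['confidence']<.3: continue
        vs,us=np.nonzero(d['region']); P=np.array([atz(c,(u,v),0.03) for u,v in zip(us,vs)])[:,:2]
        r=cv2.minAreaRect((P*1000).astype(np.float32)); print('dish',np.round(d['uv']),np.round(r,1) if 0 else r)
    for nm,z in(('hinge_axis',.205),('lens_centre',.192),('grip_post',.230)):
        for d in arm.tip_of(c,nm)[:1]: print(nm,d['uv'],atz(c,d['uv'],z).round(4))
    if n=='top':
        cv2.imwrite('pics/topz.png',cv2.resize(c['img'][130:310,260:450],None,fx=3.1,fy=3.1,interpolation=cv2.INTER_CUBIC))
    else:
        cv2.imwrite('pics/scz.png',cv2.resize(c['img'][230:440,240:440],None,fx=2.8,fy=2.8,interpolation=cv2.INTER_CUBIC))
E
```

```text
top
[263.3  75.2] 180 [0.862 0.095 0.082]
[285.   74.8] 185 [0.862 0.045 0.082]
[306.3  73.3] 142 [ 0.865 -0.005  0.082]
[327.6  73.8] 169 [ 0.862 -0.054  0.083]
[615.9 142.1] 1253 [ 0.667 -0.664  0.166]
[581.5 138.1] 16 [ 0.679 -0.595  0.158]
[582.8 144.6] 8 [ 0.665 -0.597  0.157]
[625.6 144. ] 9 [ 0.662 -0.685  0.166]
[580.6 152.2] 8 [ 0.648 -0.591  0.159]
[586.8 155. ] 30 [ 0.642 -0.605  0.157]
[610.1 160.8] 10 [ 0.628 -0.654  0.159]
[589.4 165.1] 17 [ 0.62  -0.609  0.158]
[622.5 166.8] 12 [ 0.615 -0.681  0.158]
[597.6 170.2] 10 [ 0.609 -0.627  0.158]
[377.8 174.6] 79 [ 0.591 -0.137  0.25 ]
[607.1 178.2] 9 [ 0.591 -0.649  0.154]
[ 15.8 219.4] 219 [0.549 0.7   0.019]
[ 39.3 211.3] 11 [0.567 0.643 0.02 ]
[ 46.6 208.4] 9 [0.571 0.615 0.038]
[ 60.5 212.1] 17 [0.564 0.594 0.019]
[ 51.5 211.9] 11 [0.565 0.614 0.02 ]
[ 37.4 216.3] 11 [0.555 0.649 0.019]
[ 47.9 218.1] 15 [0.55  0.624 0.018]
[ 43.5 218.1] 8 [0.55  0.634 0.019]
[ 53.1 219.1] 12 [0.547 0.611 0.019]
[225.1 221.5] 26 [0.532 0.202 0.013]
[ 39.6 225.2] 42 [0.534 0.643 0.02 ]
[ 33.7 241. ] 263 [0.496 0.657 0.02 ]
[ 13.  241.2] 15
[... 1918 characters left out ...]
.1] 225 [0.861 0.096 0.082]
[506.5 340.7] 294 [0.861 0.047 0.081]
[494.  360.4] 261 [ 0.861 -0.004  0.082]
[481.3 380.7] 300 [ 0.861 -0.054  0.083]
[290.  396.5] 17 [ 0.595 -0.277  0.007]
dish [293. 395.] ((603.3202514648438, -273.8984680175781), (70.80235290527344, 130.38812255859375), 31.9199161529541)
dish [172. 296.] ((248.52932739257812, -283.2449645996094), (295.2049865722656, 163.18008422851562), 10.266439437866211)
dish [274. 276.] ((433.9749755859375, -118.28224182128906), (106.71533966064453, 210.88772583007812), 44.12328338623047)
hinge_axis [408.7, 253.5] [0.6401 0.0132 0.205 ]
lens_centre [302.3, 313.8] [ 0.5667 -0.2004  0.192 ]
grip_post [335.7, 287.9] [ 0.5923 -0.1428  0.23  ]
```

View pics/topz.png

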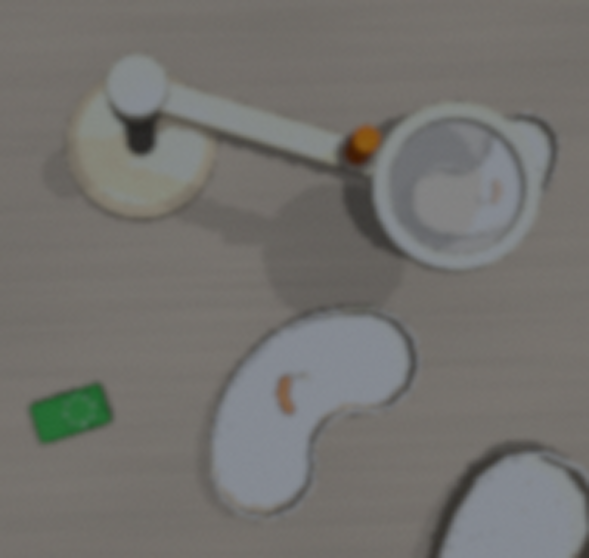

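View pics/scz.png

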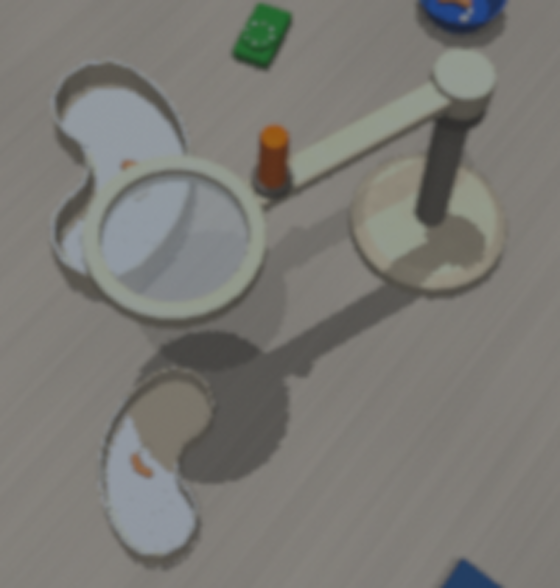

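```bash
cat >> h.py <<'E'
def cloud(c):
    v,u=np.mgrid[0:480,0:640].astype(float); r=c['range_z'].astype(float)
    P=np.stack([(u-c['cx'])/c['fx']*r,-(v-c['cy'])/c['fy']*r,-r,np.ones_like(r)],-1)@c['T'].T
    P=P[...,:3]; P[r<=0]=np.nan; return P
def rimfit(P,z0,z1,ctr,R):
    m=(P[...,2]>z0)&(P[...,2]<z1)&(np.hypot(P[...,0]-ctr[0],P[...,1]-ctr[1])<R)
    return m
E
python3 - <<'E'
from h import *
from scipy.optimize import least_squares
for uv in((304.5,157.7),):
    pass
for n,uv,fu,pu in(('top',(304.5,157.7),(305.5,177.4),(378.0,174.9)),('scene',(405.7,256.4),(393,310),(337.5,279))):
    c=arm.camera(n); P=cloud(c)
    print(n,'hub',atz(c,uv,.205).round(4),'foot',atz(c,fu,.006).round(4),'posttop',atz(c,pu,.251).round(4))
    for nm,z0,z1,ct,R in(('hub',.198,.215,(.64,.006),.04),('posttop',.243,.26,(.593,-.137),.03)):
        m=rimfit(P,z0,z1,ct,R); Q=P[m]; (x,y),rr=cv2.minEnclosingCircle((Q[:,:2]*1000).astype(np.float32)); print(nm,m.sum(),np.median(Q[:,2]).round(4),Q[:,:2].mean(0).round(4),(x,y),rr)
    m=rimfit(P,.178,.215,(.57,-.205),.075); Q=P[m]; 
    h=cv2.convexHull((Q[:,:2]*1000).astype(np.float32))[:,0]
    print('lens',m.sum(),cv2.minEnclosingCircle(h), np.median(Q[:,2]))
    # dish interior / aid: orange px
    for ce,a,mm in orange(c,2,18,60,70):
        q=atz(c,ce,.011)
        if np.hypot(q[0]-.44,q[1]+.105)<.04: print('aid',ce,a,q.round(4))
E
```

```text
top hub [0.638  0.0036 0.205 ] foot [0.6372 0.0039 0.006 ] posttop [ 0.5904 -0.1372  0.251 ]
hub 382 0.2042 [6.378e-01 2.000e-04] (636.3239135742188, -3.9414944648742676) 29.052379608154297
posttop 70 0.2504 [ 0.5912 -0.1373] (591.888671875, -137.76470947265625) 8.88937759399414
lens 2417 ((572.4146728515625, -195.633544921875), 65.14860534667969) 0.19522781291430602
aid [351.4 257.1] 32 [ 0.4378 -0.1031  0.011 ]
scene hub [0.6394 0.0042 0.205 ] foot [0.6402 0.0059 0.006 ] posttop [ 0.5915 -0.1381  0.251 ]
hub 399 0.2041 [ 6.377e-01 -1.000e-04] (633.5560913085938, -3.3896024227142334) 29.70328712463379
posttop 91 0.2495 [ 0.5911 -0.1385] (590.4570922851562, -137.66529846191406) 8.772110939025879
lens 3375 ((571.4224243164062, -194.99813842773438), 64.93525695800781) 0.19455263852473803
```

```bash
python3 - <<'E'
from h import *
from scipy.optimize import minimize
c=arm.camera('top'); 
d=min(arm.silhouettes(c,'kidney_dish'),key=lambda d:np.hypot(d['uv'][0]-355,d['uv'][1]-257)); print(d['uv'],d['confidence'])
reg=d['region'].astype(np.uint8)
img=c['img']
# warp to world plane z=.034, 1 px=0.5mm: cols = -(y), rows=-(x)
def warp(src,z):
    corners=[(300,200),(420,200),(420,320),(300,320)]
    W=np.array([atz(c,p,z)[:2] for p in corners]); D=np.stack([(-0.0-W[:,1])*2000,( .56-W[:,0])*2000],1).astype(np.float32)
    H=cv2.getPerspectiveTransform(np.array(corners,np.float32),D); return cv2.warpPerspective(src,H,(480,480),flags=cv2.INTER_CUBIC if src.ndim==3 else cv2.INTER_LINEAR)
wi=warp(img,.034); m=(warp(reg*255,.034)>127)
# colour-based mask too
ii=warp(img,.011)
v,u=np.nonzero(m); pts=np.stack([u,v],1).astype(float)
def cost(p):
    th,o=p; n=np.array([np.cos(th),np.sin(th)])
    q=pts-2*((pts@n-o)[:,None])*n
    q=q.round().astype(int).clip(0,479); return -m[q[:,1],q[:,0]].mean()
best=None
ce=pts.mean(0)
for th in np.radians(np.arange(-90,90,1)):
    n=np.array([np.cos(th),np.sin(th)])
    for do in np.arange(-16,17,2):
        f=cost((th,ce@n+do)); 
        # symmetric axis normal = long axis
        if best is None or f<best[0]: best=(f,th,ce@n+do)
print(best)
th,o=best[1:]; n=np.array([np.cos(th),np.sin(th)]); t=np.array([-n[1],n[0]])
p0=ce-(ce@n-o)*n
s=np.arange(-150,150); L=p0+s[:,None]*t; li=L.round().astype(int).clip(0,479)
ins=m[li[:,1],li[:,0]]; ss=s[ins]; print('span',ss.min(),ss.max(),(ss.max()-ss.min())/2)
mid=p0+t*(ss.min()+ss.max())/2
print('origin est',.56-mid[1]/2000,-mid[0]/2000)
ext=pts@n; print('length',(ext.max()-ext.min())/2)
out=wi.copy(); cs,_=cv2.findContours(m.astype(np.uint8),0,1); cv2.drawContours(out,cs,-1,(0,0,255),1)
cv2.line(out,tuple(li[20].tolist()),tuple(li[-20].tolist()),(0,255,0),1); cv2.circle(out,tuple(mid.round().astype(int).tolist()),4,(255,0,0),1)
cv2.imwrite('pics/dish.png',np.hstack([out,ii])[:, :800])
for k in range(3):
    print([atz(c,q['uv'],0).round(4) for q in arm.tip_of(c,'kidney_dish') if abs(q['uv'][0]-352)<20]); c=arm.camera('top')
E
```

```text
[352.7, 255.7] 0.91
(np.float64(-0.9880724075026895), np.float64(-0.767944870877505), np.float64(-10.046228692243451))
span -111 49 80.0
origin est 0.4427465830955917 -0.10624735783486919
length 198.1325139208284
[array([ 0.447 , -0.1088,  0.    ])]
[array([ 0.4471, -0.1063,  0.    ])]
[array([ 0.4504, -0.1017,  0.    ])]
```

View pics/dish.png

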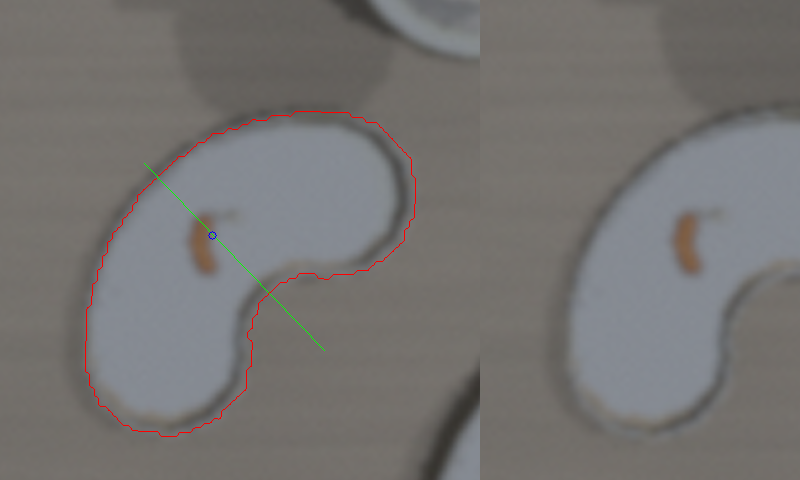

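The middle dish measures about 193–198 x 105 mm, so it is the wanted one, and its aid is near (0.440,-0.105). The hinge is at (0.6385,0.004) and the post at (0.591,-0.138), 149.6 mm from the hinge as described. The arm has to turn about -42.7° (clockwise seen from above). I'm moving above the post now.

>>> {"fn": "move_arm", "kwargs": {"commands": [{"grip": 1,"dp": [-3,-2.6,-3],"rotation": [0,0,5]},{"grip": 1,"dp": [-7,-6,-6],"rotation": [0,0,10]},{"grip": 1,"dp": [-11,-9.5,-6.5],"rotation": [0,0,15]},{"grip": 1,"dp": [-15,-13,-6.5],"rotation": [0,0,20]},{"grip": 1,"dp": [-19,-16.4,-6.5],"rotation": [0,0,25]},{"grip": 1,"dp": [-23,-19.8,-6.5],"rotation": [0,0,30]},{"grip": 1,"dp": [-27,-23.2,-6.5],"rotation": [0,0,35]},{"grip": 1,"dp": [-30,-25.8,-6.5],"rotation": [0,0,40]}]}}

```text
time: 2.6
position: [0.4226, 0.214, 0.2966]
tcp_rot: [[-0.44, 0.898, 0.001], [0.898, 0.44, 0.0], [-0.0, 0.001, -1.0]]
wrist_force: [1.1, -0.1, 0.0]
gripper_width: 0.0855
```

```bash
cat >> h.py <<'E'
from scipy.spatial.transform import Rotation as Ro
def delta(p,ydir):
    s=arm.observe(); R=np.array(s['tcp_rot']); z=np.array([0,0,-1.]); y=np.array([*ydir,0.]);y/=np.linalg.norm(y); x=np.cross(y,z)
    T=np.stack([x,y,z],1); print('t',s['time'],'pos',s['position'].round(4),'dp cm',(R.T@(np.array(p)-s['position'])*100).round(2),'rot',np.degrees(Ro.from_matrix(R.T@T).as_rotvec()).round(1),'F',s['wrist_force'].round(1),'w',round(s['gripper_width'],4))
E
python3 -c "
from h import *
delta((.5912,-.1377,.29),(.949,-.316))"
```

```text
t 2.6 pos [0.4226 0.214  0.2966] dp cm [-39.    -0.35   0.66] rot [ 0.  -0.  44.5] F [ 1.1 -0.1  0. ] w 0.0855
```

>>> {"fn": "move_arm", "kwargs": {"commands": [{"grip": 1,"dp": [-5,0,0],"rotation": [0,0,6]},{"grip": 1,"dp": [-10,0,0],"rotation": [0,0,12]},{"grip": 1,"dp": [-15,0,0],"rotation": [0,0,18]},{"grip": 1,"dp": [-20,-0.2,0],"rotation": [0,0,24]},{"grip": 1,"dp": [-25,-0.3,0],"rotation": [0,0,30]},{"grip": 1,"dp": [-30,-0.4,0],"rotation": [0,0,36]},{"grip": 1,"dp": [-35,-0.4,0],"rotation": [0,0,42]},{"grip": 1,"dp": [-39,-0.35,0],"rotation": [0,0,44.5]}]}}

```text
time: 3.6
position: [0.5925, -0.1372, 0.2962]
tcp_rot: [[0.314, 0.949, 0.0], [0.949, -0.314, -0.0], [-0.0, 0.0, -1.0]]
wrist_force: [-0.1, 1.2, -0.7]
gripper_width: 0.0857
```

```bash
python3 -c "
from h import *
c=arm.camera('top');cv2.imwrite('pics/top2.png',c['img'])
c=arm.camera('scene');cv2.imwrite('pics/sc2.png',c['img'])
delta((.5912,-.1377,.214),(.949,-.316))"
```

```text
t 3.7 pos [ 0.5927 -0.1385  0.2956] dp cm [ 0.03 -0.16  8.16] rot [-0.  0.  0.] F [-0.5  0.9 -0.5] w 0.0855
```

View pics/sc2.png

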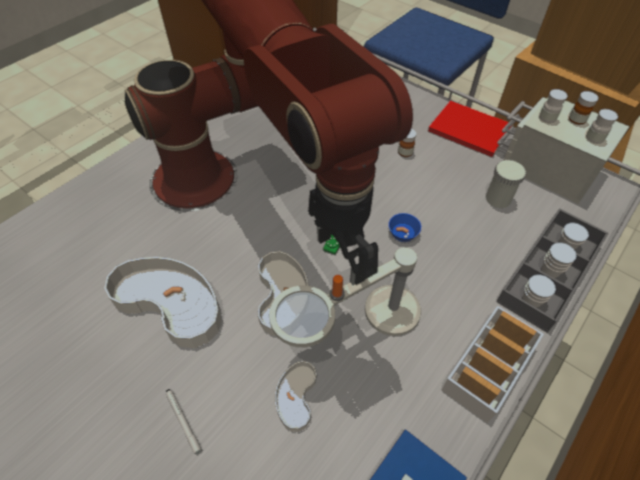

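```bash
python3 -c "
from h import *
for n in('scene','top'):
  c=arm.camera(n);P=np.linalg.inv(c['T'])
  for p in([.5927,-.1385,.2956],[.5912,-.1377,.251]):
    q=P@[*p,1];r=-q[2];print(n,c['cx']+c['fx']*q[0]/r,c['cy']-c['fy']*q[1]/r)
  a=(225,200) if n=='scene' else (100,280)
  cv2.imwrite(f'pics/{n}z2.png',cv2.resize(c['img'][a[0]-25:a[0]+175,a[1]:a[1]+200],None,fx=3,fy=3))
"
```

```text
scene 338.82520325432284 264.00532564656714
scene 337.502351101337 278.7194563124154
top 382.2896415234329 168.7082509350061
top 378.22917019852366 174.48511352566544
```

View pics/scenez2.png

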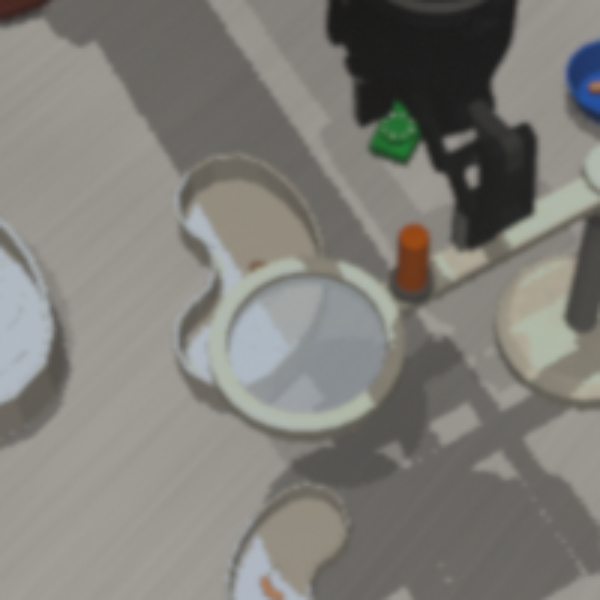

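The close view puts the post at (413,260) in the crop, between and below the open jaws. The TCP projects to (416,192), straight above it. Going down.

>>> {"fn": "move_arm", "kwargs": {"commands": [{"grip": 1,"dp": [0,-0.1,2],"rotation": [0,0,0]},{"grip": 1,"dp": [0,-0.1,4],"rotation": [0,0,0]},{"grip": 1,"dp": [0,-0.1,6],"rotation": [0,0,0]},{"grip": 1,"dp": [0,-0.1,7.5],"rotation": [0,0,0]},{"grip": 1,"dp": [0,-0.1,8.1],"rotation": [0,0,0]},{"grip": 1,"dp": [0,-0.1,8.1],"rotation": [0,0,0]}]}}

```text
time: 4.55
position: [0.591, -0.1349, 0.215]
tcp_rot: [[0.312, 0.95, -0.0], [0.95, -0.312, 0.0], [0.0, -0.001, -1.0]]
wrist_force: [-0.0, -0.5, 0.2]
gripper_width: 0.0854
```

```bash
python3 -c "
from h import *
for n in('scene','top'):
  c=arm.camera(n)
  a=(225,200) if n=='scene' else (100,280)
  cv2.imwrite(f'pics/{n}z3.png',cv2.resize(c['img'][a[0]-25:a[0]+175,a[1]:a[1]+200],None,fx=3,fy=3))
delta((.5912,-.1377,.214),(.949,-.316))
"
```

```text
t 4.65 pos [ 0.5915 -0.1351  0.2162] dp cm [-0.25  0.05  0.22] rot [0.1 0.  0.3] F [-0.2  0.1  1. ] w 0.0852
```

View pics/scenez3.png

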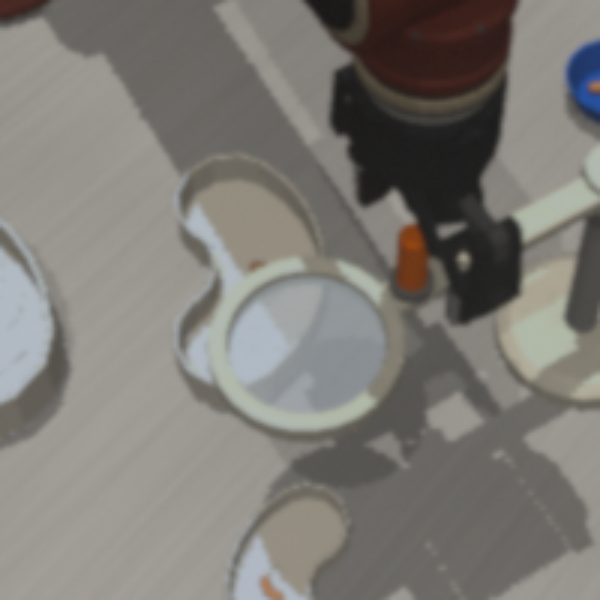

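The post now stands between the jaws, with no contact force. Closing on it.

>>> {"fn": "move_arm", "kwargs": {"commands": [{"grip": 0.2,"dp": [-0.2,0,0.1],"rotation": [0,0,0]},{"grip": -0.3,"dp": [-0.2,0,0.1],"rotation": [0,0,0]},{"grip": -0.8,"dp": [-0.2,0,0.1],"rotation": [0,0,0]},{"grip": -1,"dp": [-0.2,0,0.1],"rotation": [0,0,0]},{"grip": -1,"dp": [-0.2,0,0.1],"rotation": [0,0,0]},{"grip": -1,"dp": [-0.2,0,0.1],"rotation": [0,0,0]},{"grip": -1,"dp": [-0.2,0,0.1],"rotation": [0,0,0]},{"grip": -1,"dp": [-0.2,0,0.1],"rotation": [0,0,0]}], "force": 25}}

```text
time: 5.65
position: [0.5904, -0.1369, 0.2145]
tcp_rot: [[0.312, 0.95, 0.0], [0.95, -0.312, -0.0], [-0.0, 0.0, -1.0]]
wrist_force: [-0.8, 0.1, 1.7]
gripper_width: 0.0171
```

```bash
python3 -c "
from h import *
delta((.5912,-.1377,.214),(.949,-.316))
s=arm.observe();p=s['position'];H=np.array([.6385,.0042]);R=s['tcp_rot']
v=p[:2]-H; a0=np.degrees(np.arctan2(v[1],v[0]));r=np.hypot(*v);print('r',r,'ang',a0)
a1=np.degrees(np.arctan2(-.1092,-.198)); d=(a1-a0+180)%360-180; print('turn',d)
for f in np.linspace(0,1,17)[1:]:
  a=np.radians(a0+d*f); q=np.array([*(H+r*np.array([np.cos(a),np.sin(a)])),p[2]])
  print((R.T@(q-p)*100).round(2),round(-d*f,1))
"
```

```text
t 5.65 pos [ 0.5904 -0.1369  0.2145] dp cm [-0.05  0.1   0.05] rot [0.  0.  0.3] F [-0.8  0.1  1.7] w 0.0171
r 0.14903712196797814 ang -108.81241684317776
turn -42.31018193453946
[ 0.02 -0.69 -0.  ] 2.6
[ 0.08 -1.37 -0.  ] 5.3
[ 0.17 -2.06 -0.  ] 7.9
[ 0.28 -2.73 -0.  ] 10.6
[ 0.43 -3.4  -0.  ] 13.2
[ 0.61 -4.07 -0.  ] 15.9
[ 0.83 -4.72 -0.  ] 18.5
[ 1.07 -5.37 -0.  ] 21.2
[ 1.34 -6.   -0.  ] 23.8
[ 1.64 -6.62 -0.  ] 26.4
[ 1.96 -7.22 -0.  ] 29.1
[ 2.32 -7.81 -0.  ] 31.7
[ 2.7  -8.38 -0.  ] 34.4
[ 3.11 -8.94 -0.  ] 37.0
[ 3.54 -9.47 -0.  ] 39.7
[ 4.   -9.99 -0.  ] 42.3
```

The jaws stopped at 17 mm on the post, so it is held. Swinging the first half along the arc.

>>> {"fn": "move_arm", "kwargs": {"commands": [{"grip": -1,"dp": [0.02,-0.69,0],"rotation": [0,0,2.6]},{"grip": -1,"dp": [0.08,-1.37,0],"rotation": [0,0,5.3]},{"grip": -1,"dp": [0.17,-2.06,0],"rotation": [0,0,7.9]},{"grip": -1,"dp": [0.28,-2.73,0],"rotation": [0,0,10.6]},{"grip": -1,"dp": [0.43,-3.4,0],"rotation": [0,0,13.2]},{"grip": -1,"dp": [0.61,-4.07,0],"rotation": [0,0,15.9]},{"grip": -1,"dp": [0.83,-4.72,0],"rotation": [0,0,18.5]},{"grip": -1,"dp": [1.07,-5.37,0],"rotation": [0,0,21.2]}]}}

```text
time: 6.65
position: [0.5427, -0.1103, 0.2145]
tcp_rot: [[0.635, 0.772, 0.001], [0.772, -0.635, -0.001], [-0.001, 0.001, -1.0]]
wrist_force: [-0.0, -0.9, 0.9]
gripper_width: 0.0171
```

```bash
python3 -c "
from h import *
c=arm.camera('top');cv2.imwrite('pics/top4.png',c['img'])
c=arm.camera('scene');cv2.imwrite('pics/sc4.png',c['img'][200:440,160:480].repeat(2,0).repeat(2,1))
delta((.5912,-.1377,.214),(.949,-.316))
s=arm.observe();p=s['position'];H=np.array([.6385,.0042]);R=s['tcp_rot']
v=p[:2]-H; a0=np.degrees(np.arctan2(v[1],v[0]));r=np.hypot(*v);print('r',r,'ang',a0)
a1=np.degrees(np.arctan2(-.1092,-.198)); d=(a1-a0+180)%360-180; print('turn',d)
for f in np.linspace(0,1,9)[1:]:
  a=np.radians(a0+d*f); q=np.array([*(H+r*np.array([np.cos(a),np.sin(a)])),p[2]])
  print((R.T@(q-p)*100).round(2),round(-d*f,1))
"
```

```text
t 6.75 pos [ 0.5422 -0.11    0.2145] dp cm [0.96 5.55 0.05] rot [ -0.    0.  -20.9] F [-2.4 -1.   2.4] w 0.017
r 0.14934406513344772 ang -130.13851037162053
turn -20.984088406096674
[ 0.03 -0.68  0.  ] 2.6
[ 0.08 -1.36  0.  ] 5.2
[ 0.17 -2.04  0.  ] 7.9
[ 0.29 -2.72  0.  ] 10.5
[ 0.44 -3.38  0.  ] 13.1
[ 0.62 -4.04 -0.  ] 15.7
[ 0.83 -4.69 -0.  ] 18.4
[ 1.06 -5.33 -0.  ] 21.0
```

View pics/sc4.png

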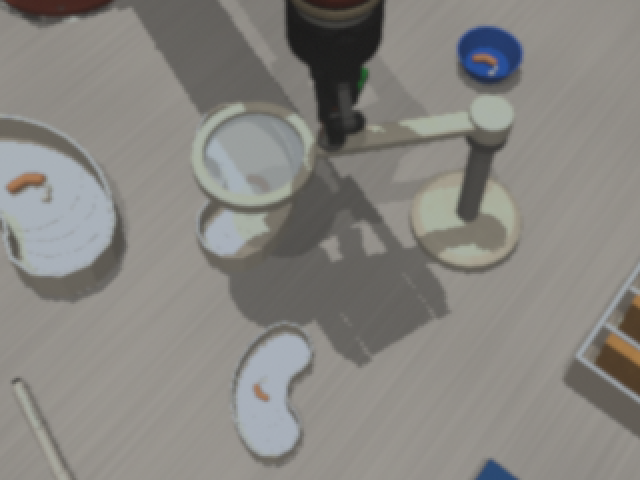

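The magnifier is following: the lens is now at (255,155) in the crop, the post is in the jaws, and forces are low. Swinging the second half.

>>> {"fn": "move_arm", "kwargs": {"commands": [{"grip": -1,"dp": [0.03,-0.68,0],"rotation": [0,0,2.6]},{"grip": -1,"dp": [0.08,-1.36,0],"rotation": [0,0,5.2]},{"grip": -1,"dp": [0.17,-2.04,0],"rotation": [0,0,7.9]},{"grip": -1,"dp": [0.29,-2.72,0],"rotation": [0,0,10.5]},{"grip": -1,"dp": [0.44,-3.38,0],"rotation": [0,0,13.1]},{"grip": -1,"dp": [0.62,-4.04,0],"rotation": [0,0,15.7]},{"grip": -1,"dp": [0.83,-4.69,0],"rotation": [0,0,18.4]},{"grip": -1,"dp": [1.06,-5.33,0],"rotation": [0,0,21]}]}}

```text
time: 7.75
position: [0.5078, -0.0687, 0.2145]
tcp_rot: [[0.87, 0.494, -0.001], [0.494, -0.87, -0.002], [-0.002, 0.001, -1.0]]
wrist_force: [-3.0, -3.0, 3.3]
gripper_width: 0.0174
```

>>> {"fn": "move_arm", "kwargs": {"commands": [{"grip": -1,"dp": [0,0,0],"rotation": [0,0,0]},{"grip": -1,"dp": [0,0,0],"rotation": [0,0,0]}]}}

```text
time: 8.0
position: [0.5076, -0.0683, 0.2145]
tcp_rot: [[0.868, 0.496, -0.002], [0.496, -0.868, -0.0], [-0.002, -0.001, -1.0]]
wrist_force: [-6.2, -1.5, 4.2]
gripper_width: 0.0175
```

```bash
cat > chk.py <<'E'
from h import *
import sys
tag=sys.argv[1]
for n in('scene','top'):
    c=arm.camera(n)
    a=(200,200) if n=='scene' else (130,270)
    cv2.imwrite(f'pics/{n}_{tag}.png',cv2.resize(c['img'][a[0]:a[0]+190,a[1]:a[1]+200],None,fx=3,fy=3,interpolation=cv2.INTER_CUBIC))
    for nm,z in(('lens_centre',.192),('hinge_axis',.205),('grip_post',.23)):
        for d in arm.tip_of(c,nm)[:1]: print(n,nm,round(d['confidence'],2),np.round(d['uv'],1),atz(c,d['uv'],z).round(4))
    for d in arm.silhouettes(c,'kidney_dish'):
        if d['confidence']>.3: print('dish',np.round(d['uv']),d['region'].sum())
    P=cloud(c); m=rimfit(P,.19,.206,(.445,-.102),.09)
    v,u=np.nonzero(m); 
    if len(u): print('arm/lens px',len(u),u.min(),u.max(),v.min(),v.max())
s=arm.observe();v=s['position'][:2]-[.6385,.0042];print(s['time'],s['position'].round(4),np.degrees(np.arctan2(v[1],v[0])),np.hypot(*v),s['wrist_force'].round(1),s['gripper_width'])
E
python3 chk.py a
```

```text
scene lens_centre 0.69 [287.7 240.8] [ 0.4426 -0.0995  0.192 ]
scene hinge_axis 0.92 [405.9 253. ] [0.6355 0.0109 0.205 ]
scene grip_post 0.79 [327.2 237.6] [ 0.5138 -0.0689  0.23  ]
dish [172. 298.] 6769
dish [294. 397.] 2035
dish [281. 300.] 2906
arm/lens px 2410 258 335 218 267
top lens_centre 0.62 [361.6 254.2] [ 0.4401 -0.1077  0.192 ]
top hinge_axis 0.57 [305.1 157.3] [0.6388 0.0023 0.205 ]
dish [432. 335.] 5882
dish [422. 187.] 946
arm/lens px 1480 333 374 229 277
8.5 [ 0.5077 -0.0683  0.2145] -151.0014523477297 0.14959461985766703 [-5.5 -1.   4.1] 0.017252839777654995
```

View pics/top_a.png

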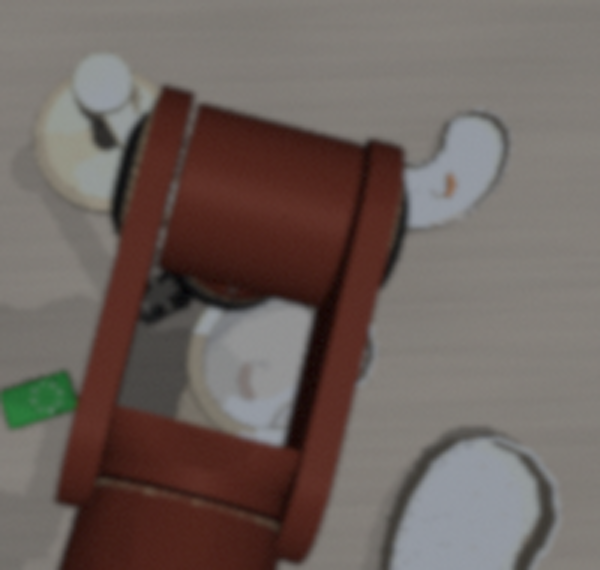

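View pics/scene_a.png

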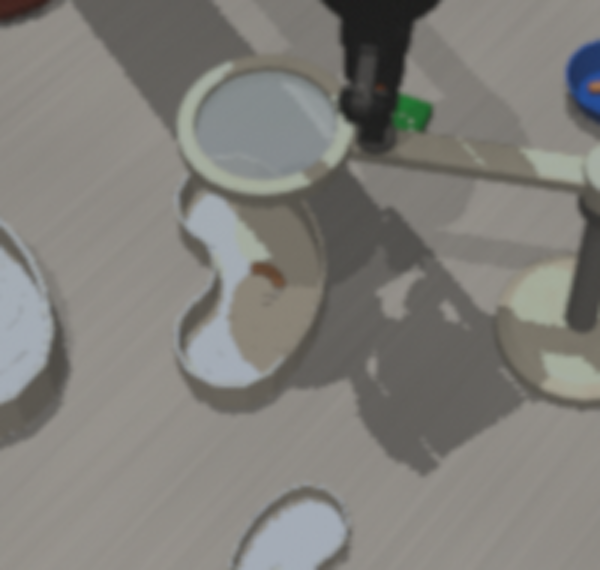

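The scene view shows the lens at (268,125) in the crop over the dish, with the aid clear to see at (268,275). Measuring the aid again from this unobstructed view before letting go.

```bash
python3 - <<'E'
from h import *
c=arm.camera('scene')
for d in arm.tip_of(c,'kidney_dish'): print(np.round(d['uv'],1),round(d['confidence'],2),atz(c,d['uv'],0).round(4))
for ce,a,m in orange(c,2,18,60,50):
    q=atz(c,ce,.011)
    if np.hypot(q[0]-.44,q[1]+.105)<.04: print('aid',ce,a,q.round(4), w(c,ce).round(4))
print('aid body+tube ctr',atz(c,(290,292.5),.010))
d=min(arm.silhouettes(c,'kidney_dish'),key=lambda d:np.hypot(d['uv'][0]-281,d['uv'][1]-300))
P=cloud(c);Q=P[d['region']]; Q=Q[(Q[:,2]<.006)&(Q[:,2]>-.01)];print('floor mean',Q.mean(0).round(4))
# heights around aid
print((P[286:297,284:296,2]*1000).round(0).astype(int))
x=d['region']; o=cv2.resize(c['img'][250:350,240:340],None,fx=6,fy=6,interpolation=cv2.INTER_CUBIC); cv2.imwrite('pics/aidz.png',o)
# fit lens rim ellipse: white pixels with height
m=(P[...,2]>.188)&(P[...,2]<.21)&(np.hypot(P[...,0]-.445,P[...,1]+.102)<.075)
u=np.nonzero(m); print(P[m][:,:2].min(0),P[m][:,:2].max(0))
E
```

```text
[291.8 295.9] 0.79 [ 0.4459 -0.1045  0.    ]
[177.2 295.5] 0.78 [ 0.2502 -0.2654  0.    ]
[291. 396.] 0.6 [ 0.5939 -0.273   0.    ]
aid [289.4 290.9] 51 [ 0.4381 -0.103   0.011 ] [ 0.4383 -0.1032  0.0115]
aid body+tube ctr [ 0.44145282 -0.1047855   0.01      ]
floor mean [ 0.4324 -0.1207  0.0028]
[[ 1  4  2  0  4  5  1  4  3  4  4  4]
 [14 10  2  4  4  6  3  2  6  5  5  5]
 [13 12 14 14 12 13  3  3  5  1  4  4]
 [11 12 15 14 15 12 15 13  7  2  8  4]
 [ 8 11 11 14 11 13 11 12 12  4  3  4]
 [11  7  9 12 11 14 12 13 12  1  2  6]
 [ 2  4  3  4  6 10 11 10 12  9  1  7]
 [ 2  3  4  5  4 10 13 14 10 13 10  7]
 [ 3  1  5  4  0  2 11 12 11 12 10  5]
 [ 4  4  2  0  4  0  1 12 10 11  4  2]
 [ 3  5  2  1  1  4  2  5  8  6  3 -2]]
[ 0.39017215 -0.15905477] [ 0.5151983  -0.04590665]
```

View pics/aidz.png

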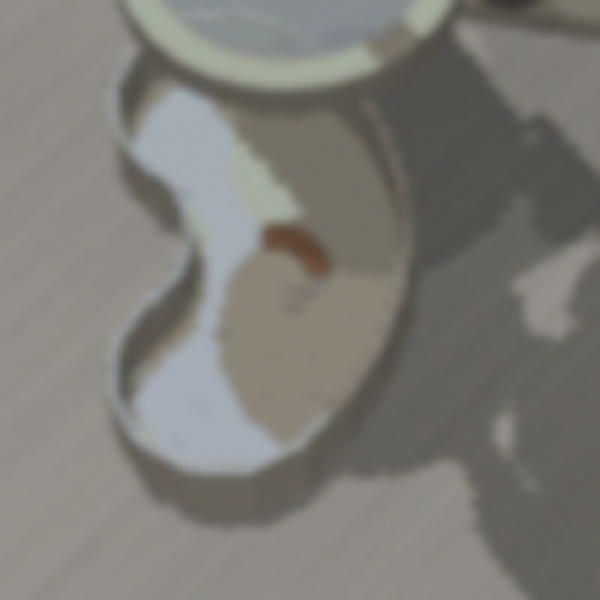

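The aid's centre, body and tube together, is at (0.4415,-0.105), which is 29.0° from the hinge. The post is at 29.0°, so the bearing matches. Letting go.

>>> {"fn": "move_arm", "kwargs": {"commands": [{"grip": -0.5,"dp": [0,0,0],"rotation": [0,0,0]},{"grip": -0.2,"dp": [0,0,0],"rotation": [0,0,0]},{"grip": 0.2,"dp": [0,0,0],"rotation": [0,0,0]},{"grip": 0.5,"dp": [0,0,0],"rotation": [0,0,0]},{"grip": 0.5,"dp": [0,0,0],"rotation": [0,0,0]},{"grip": 0.5,"dp": [0,0,0],"rotation": [0,0,0]}]}}

```text
time: 9.4
position: [0.5082, -0.0679, 0.2143]
tcp_rot: [[0.869, 0.495, 0.0], [0.495, -0.869, 0.0], [0.0, 0.0, -1.0]]
wrist_force: [0.4, 0.6, 0.4]
gripper_width: 0.0642
```

```bash
python3 chk.py b
```

```text
scene lens_centre 0.64 [288.3 239.4] [ 0.4412 -0.0963  0.192 ]
scene hinge_axis 0.73 [405.6 252.6] [0.6345 0.0113 0.205 ]
scene grip_post 0.77 [324.5 235.2] [ 0.5066 -0.0678  0.23  ]
dish [171. 297.] 6885
dish [281. 301.] 2836
dish [297. 394.] 2121
arm/lens px 2274 258 335 218 267
top lens_centre 0.59 [359.9 249.8] [ 0.4492 -0.1045  0.192 ]
top hinge_axis 0.95 [305.2 159.4] [0.6345 0.0022 0.205 ]
top grip_post 0.68 [340.7 217.7] [ 0.5118 -0.0645  0.23  ]
dish [433. 335.] 5855
dish [422. 187.] 965
dish [334. 264.] 176
arm/lens px 1476 333 374 230 277
9.9 [ 0.5082 -0.0679  0.2143] -151.032130407221 0.14891297638313458 [ 0.4 -0.5  1. ] 0.0642047406600056
```

View pics/scene_b.png

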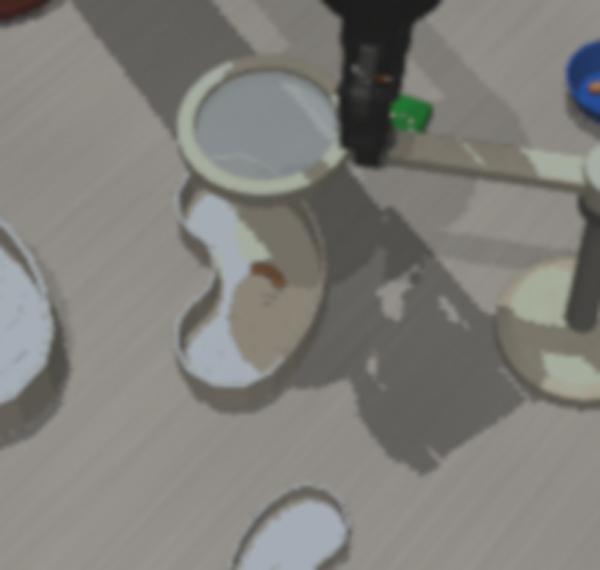

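The jaws are open and the lens hasn't moved. Rising straight up, then moving clear to the left.

>>> {"fn": "move_arm", "kwargs": {"commands": [{"grip": 0.5,"dp": [0,0,-2],"rotation": [0,0,0]},{"grip": 0.5,"dp": [0,0,-5],"rotation": [0,0,0]},{"grip": 0.5,"dp": [0,0,-8],"rotation": [0,0,0]},{"grip": 0.5,"dp": [0,0,-11],"rotation": [0,0,0]},{"grip": 0.5,"dp": [2,-6,-12],"rotation": [0,0,0]},{"grip": 0.5,"dp": [4,-12,-12],"rotation": [0,0,0]},{"grip": 0.5,"dp": [6,-18,-12],"rotation": [0,0,0]},{"grip": 0.5,"dp": [8,-24,-12],"rotation": [0,0,0]}]}}

```text
time: 10.9
position: [0.4593, 0.1784, 0.3365]
tcp_rot: [[0.869, 0.494, 0.003], [0.494, -0.869, 0.001], [0.003, 0.001, -1.0]]
wrist_force: [1.2, 0.3, 0.0]
gripper_width: 0.0639
```

>>> {"fn": "move_arm", "kwargs": {"commands": [{"grip": 0.5,"dp": [0,0,0],"rotation": [0,0,0]},{"grip": 0.5,"dp": [0,0,0],"rotation": [0,0,0]}]}}

```text
time: 11.15
position: [0.46, 0.1764, 0.3355]
tcp_rot: [[0.869, 0.495, 0.002], [0.495, -0.869, -0.0], [0.001, 0.001, -1.0]]
wrist_force: [-0.1, -0.2, 0.7]
gripper_width: 0.0637
```

```bash
python3 chk.py c; python3 - <<'E'
from h import *
for n in('top','scene'):
    c=arm.camera(n);P=cloud(c)
    for ce,a,m in orange(c,2,18,80,60):
        q=atz(c,ce,.25)
        if np.hypot(q[0]-.507,q[1]+.068)<.03: print(n,'post',ce,a,q.round(4))
    m=rimfit(P,.243,.26,(.507,-.068),.03);Q=P[m]
    if len(Q): q=Q[:,:2].mean(0);v=q-[.6385,.0042];print('post top',m.sum(),q,np.degrees(np.arctan2(v[1],v[0])))
    m=rimfit(P,.185,.206,(.445,-.102),.058);Q=P[m]; print('lens pts mean',Q[:,:2].mean(0))
E
```

```text
scene lens_centre 0.77 [289.4 241.4] [ 0.4461 -0.0985  0.192 ]
scene hinge_axis 0.78 [407.6 255.1] [0.6405 0.0089 0.205 ]
scene grip_post 0.87 [325.2 238.3] [ 0.5121 -0.0725  0.23  ]
dish [280. 300.] 2878
dish [294. 395.] 2051
dish [171. 298.] 6761
arm/lens px 2473 258 335 218 267
top lens_centre 0.9 [359.8 250.6] [ 0.4475 -0.1042  0.192 ]
top hinge_axis 0.67 [306.9 157.4] [ 0.6385 -0.0013  0.205 ]
top grip_post 0.83 [342.3 219.2] [ 0.5088 -0.0676  0.23  ]
dish [419. 190.] 1246
dish [430. 337.] 5905
dish [345. 278.] 1010
arm/lens px 2447 333 387 211 277
11.65 [0.4599 0.1761 0.3342] 136.09614056595586 0.24789699754492484 [-0.4 -0.4 -0.2] 0.06415345571766654
top post [342.8 219. ] 95 [ 0.5071 -0.0671  0.25  ]
post top 69 [ 0.50874102 -0.0690154 ] -150.56650589377776
lens pts mean [ 0.44774852 -0.10349288]
scene post [325.  235.5] 207 [ 0.5175 -0.0801  0.25  ]
post top 78 [ 0.50821451 -0.07012917] -150.29480968780288
lens pts mean [ 0.44813231 -0.10486742]
```

View pics/top_c.png

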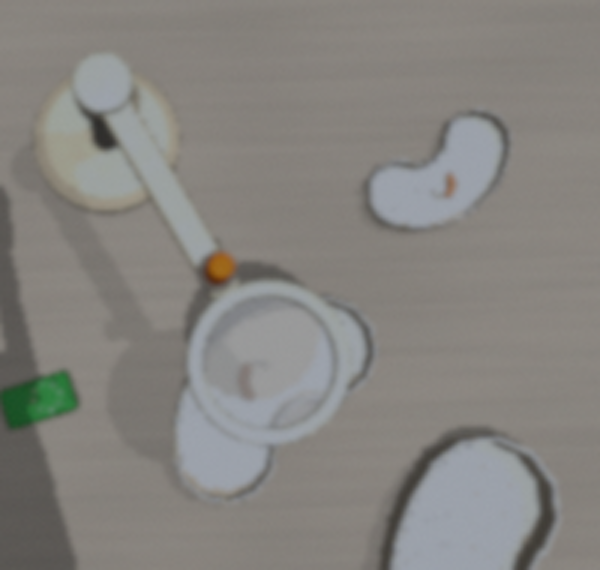

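View pics/scene_c.png

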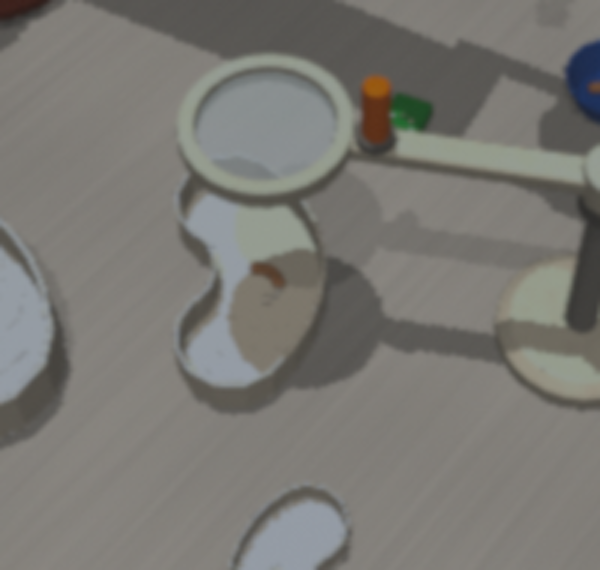

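```bash
python3 -c "
from station import arm
print(arm.sign_off())"
```

```text
the job is handed in; nothing more can be done
None
```

I swung the magnifier about 42° by its orange post until the lens stood over the hearing aid in the middle-sized white dish. I then let go, moved the gripper clear, and handed the job in at about 12 s of the 42 s allowed.

- **Lens position:** it is at about (0.447, -0.104), and the aid is at about (0.4415, -0.105). That leaves an offset of about 6 mm, nearly all of it along the arm, where swinging cannot correct it. Sideways, along the swing, it is about 2 mm off.
- **After release:** the lens stayed where I left it, and the white dish looked unmoved in the pictures. The robot is touching nothing; the wrist force reads under 1 N, and it stayed under about 8 N in all the readings I took.
- **Where checks disagreed:**
    - Estimates of the aid and dish centre varied by up to about 9 mm, covering 28.1° to 29.6° as seen from the hinge. I aimed for 29.0°.
    - After release, the cameras put the arm at 29.4° to 29.7°, against the 29.0° given by the gripper position. That is within the 2 mm calibration error.
    - The network's single-shot points scattered by several millimetres, so I relied on the depth and colour fits.

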